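# Lift the cuvette cassette out of the bench reader by its two side catches

### The arm

A 7-joint arm with a two-finger parallel gripper is mounted at the origin on a cart in front of the work surface, level with it; the furniture and walls round the work are solid. World frame = base frame: x ahead of the robot, y to its left, z up, the work surface at z = 0. Lengths are in m, angles in degrees, forces in N, time in s.
With the tool pointing down it reaches from about 0.425 to 0.875 m from the base axis. Payload 4.7 kg.
Tool frame: the origin (TCP) lies midway between the tips of the shut fingers; the grasp point (between the pads) lies 19 mm behind it; z points along the fingers, y is the line along which they close (so a half turn about z gives the same grasp; the last joint's range is limited). The gripper opens to 87 mm and grips with 3 to 60 N. Pads are 19 mm wide; open, the fingers measure 117 mm over their backs; the gripper's body (75 mm by 190 mm) begins 51 mm behind the grasp point.
Start: joints at [-73.333, 18.392, -4.016, 83.108, 1.295, 78.541, -3.26], TCP at [0.178, 0.625, 0.223] pointing down, gripper open.
Joint ranges: [-163.93, 163.93], [-17.29, 119.83], [-79.2, 71.16], [3.27, 140.29], [-89.18, 269.18], [5.43, 117.66], [-154.24, 154.24]. Speed limits (degrees/s): [147.25, 147.25, 180, 180, 180, 180, 180].

### API

Orientations are given as [roll, pitch, yaw] about the fixed x, y, z axes, in that order (R = Rz(yaw) Ry(pitch) Rx(roll)).
In Python, from cell import env gives the robot as it stands. The module is installed in compiled form; this text tells all that it offers.
- The arm moves only by the tool step_arm, never from a script. Its argument "rows" is a list of rows, each an object with "angular": the turn, a rotation vector about the tool's x, y, z in units of pi rad (1.0 is pi rad), a list of three; "slide": the shift along the tool's x, y, z in units of 500 mm (1.0 is 500 mm), a list of three; "jaw": the opening, from 0 (shut) to 1 (fully open). A call has 1 to 10 rows; each row shifts and turns the commanded pose from where the row before left it, along the tool's axes as they then stand; what a row does not reach is not made up. A row lasts 1/8 s, in which the tool goes at most 62.5 mm and 10.7 degrees, less where a joint would pass 70% of its speed; a pose out of reach is approached as far as the arm can. A call with a number of a shift or a turn outside -1 to 1 is refused whole. A call with a gripper value outside its range is refused whole. The fingers move at their own pace and stop on an object; "newtons" is the grip in N (left out, the last holds). Time passes only in rows, so rows that do not move let the fingers close. It gives the time, the measured TCP pose, the force, the opening and the grip force at its end, in the units of the state.
- env.get_obs(): the state, without advancing time (a new reading comes with each control period).
- env.read_camera(name): name is "side" or "top" or "wrist"; returns the picture (384x512x3 uint8, red, green, blue); there is no depth.
- env.camera_info(name): a dict with "fx", "fy", "cx", "cy" (pixels), "k1" (the pictures are not rectified: a ray, as slopes to the right and down, at radius r is drawn at 1 + k1 r^2 times it, then the intrinsics apply), "R" (3x3) and "t" (3): a world point X has camera coordinates R X + t. Camera axes: x right, y down, z forward; pixel columns grow to the right and rows downward; lengths in m; the calibration is good to about 2 mm. A picture is of the moment at which its call begins: read the wrist's pose just before it. camera_info takes no time and is no camera call; for the wrist camera it gives the pose at the moment of the call.
- env.sign_off(): hands the job in; it is judged then, once.
The state is a dict: "time_s": time; "qpos": joint angles; "joint_velocities": joint speeds; "effort": joint torques, N m; "tool_pos": TCP position; "tool_rot": TCP orientation; "force": force on the tool from outside, world axes, zero at the start; "wrist_torque": the same for the moment, N m; "grip_width": finger opening in m; "grasp_force": force on a finger pad.
Only numpy, scipy, OpenCV 4.12 (cv2) and the standard library are available. Lean on these libraries where they do the work, as an engineer would, in place of code of your own. Each camera call takes 0.05 s, during which the arm holds its last target. There are 200 camera calls.

### The job

Open the cuvette reader: raise its stiff lid by the bar handle to about 100 degrees from shut, just past upright, so that the display inside it can be read, and let go of it there. Then pinch the two opposed side catches of the cuvette cassette together to unlatch it and, keeping them pinched, lift the cassette straight up out of its well; finish still holding it like that, upright and still, a good 5 cm clear above the reader's deck and touching nothing but the fingers. Leave the things standing round about where they are.

Things in the scene. Friction and masses are not known exactly. Their poses are not given: they have to be found in the camera images.
- reader: the cuvette reader, a white case fixed on the worktop, deck 72 mm above it. Origin on the worktop; own x from its front (handle side) to the hinge at its back, y to its left, z up. Case x -62 to +84 mm, y -90 to +90 mm. Well in the deck centred at x 0, y +20 mm, opening 70 (x) by 54.6 mm (y), floor at z 22 mm; flat keypad at y -31 to -78 mm
- well (a point): centre of the well's opening, on the deck surface (z 72 mm); axes as the reader's
- reader_lid (a joint): lid angle in rad: 0 shut, 2.2 fully back, 1.75 is 100 degrees. Stiff hinge: the lid stays where it is left (starts shut or up to 0.3 ajar); raising takes about 5 N at the handle. Hollow cover 36 mm deep, 178 wide, reaching 144 mm forward of its hinge axis; display on its underside
- lid_hinge (a point): middle of the lid's hinge axis, which runs along the reader's y, at x +82 mm, z 74 mm of the reader. Behind the reader to its right a wall cabinet hangs 0.51 m above the worktop: lean the gripper's body a little back towards the robot as the lid comes up
- lid_handle (a point): middle of the lid's bar handle: round bar, 10 mm diameter, straight for 84 mm along the reader's y, 33 mm of free space between it and the lid's front wall. Lid shut, it lies 182 mm in front of the hinge axis and 8 mm above it; it swings up with the lid, so it can be held from above all the way, turning in the fingers
- cassette: cuvette cassette seated in the well: foot 66 (x) by 52 mm (y), 0.08 to 0.18 kg, four clear cuvettes in a row along x fixed in it. Origin under the centre of its foot (22 mm above the worktop when seated), axes as the reader's (play 2 mm in x, 1.3 mm in y). Cuvette tops 61 mm, catch tops 73 mm above the origin
- pinch (a point): point midway between the two catch tabs, 64 mm above the cassette's origin, so 14 mm above the deck when seated
- catch_left (a joint): catch on the cassette's +y side: upright sprung arm rooted in the foot, its barb in a pocket under the well's edge. Rad: 0 sprung out and latched, 0.14 pressed in to its stop; free from about 0.10. Finger tab 24 mm wide (x), from the deck to 23 mm above it. Over both tabs: 59 mm at the top edges when latched, 40 mm and upright when pressed in
- catch_right (a joint): the same catch on the cassette's -y side. 2 to 5 N presses each catch in; take both between the fingers from above, closing along the reader's y, with more force than that
- specimen_cup: screw-cap specimen cup with a blue cap, 58 mm across, 62 high, standing by the reader; bystander; origin under its centre
- small_bottle: small white reagent bottle with a green cap, 33 mm across, 60 high, standing by the reader; bystander; origin under its centre
- brown_bottle: brown glass bottle with a red cap, 47 mm across, 105 high; bystander; origin under its centre
- meter: hand meter lying on its back, 105x60x34; bystander; origin under its centre
- white_pen: white ballpen, 142 long; bystander; origin under its centre

How it is judged (in metres and radians):
On the way, in this order (a step that is already met when the one before it is completed fails the run):
1. the lid stands at about 100 degrees and is let go (value of joint reader_lid between 1.57 and 1.92 rad and contact force between the fingers and reader below 0.2 N), for 0.3 s.
2. both catches are pinched in while the cassette still sits in its well (value of joint each of catch_left, catch_right above 0.1 rad and z of cassette in the frame of reader below 0.028 m), for 0.1 s.
At the end, for the whole second after the job is handed in: The lid stands between 90 and 110 degrees; the cassette is held by its pinched catches (both pressed in by more than 0.10 rad, fingers pressing with more than 5 N), its foot more than 40 mm above the deck (z over 0.112 m), tilted less than 14 degrees, still, and touching neither reader nor lid (value of joint reader_lid between 1.57 and 1.92 rad and value of joint each of catch_left, catch_right above 0.1 rad and height (world z) of cassette above 0.112 m and angle between cassette's own z axis and vertical below 0.25 rad and linear speed of cassette below 0.03 m/s and contact force between the fingers and cassette above 5 N and contact force between cassette and reader below 0.2 N); the arm keeps its last pose, push and grip.
It fails at once if the specimen cup is shifted by more than 30 mm (distance of specimen_cup from where it was at the start of the episode above 0.03 m).
It fails at once if the small bottle is shifted by more than 30 mm (distance of small_bottle from where it was at the start of the episode above 0.03 m).
It fails at once if the brown bottle is shifted by more than 30 mm (distance of brown_bottle from where it was at the start of the episode above 0.03 m).
It fails at once if the meter is shifted by more than 30 mm (distance of meter from where it was at the start of the episode above 0.03 m).
It fails at once if the white pen is shifted by more than 30 mm (distance of white_pen from where it was at the start of the episode above 0.03 m).
It also fails if it takes over 58 s, if anything falls off the work surface, if the arm or the gripper's body presses on something with over 40 N, if the wrist force passes 120 N, or if a joint passes its speed limit or range.

## Working session

There is one attempt and no reset: what is moved stays moved. The work goes in short steps, Python scripts to look and compute and a tool call to move; the robot and the scene stay as the last step left them, time stands still between calls to the robot, and variables do not carry over. Pictures are saved under pics/ and viewed, at most 10 in all, crops included, and the job is handed in when it is done.

Besides the shell and the picture viewer there is one more tool, called after "Emit:" as a command line: name --argument value ..., lists and objects as JSON in quotes. step_arm: Moves the arm, as the interface text tells. Shifts and turns lie within -1 to 1; 1 stands for 500 mm of shift or pi rad of turn. Its arguments: {"type":"object","properties":{"rows":{"type":"array"},"newtons":{"type":"number"}},"required":["rows"]}

```bash
mkdir -p pics
python3 - <<'E'
from cell import env
import cv2,numpy as np
o=env.get_obs();print({k:np.round(v,3).tolist() for k,v in o.items()})
for n in("side","top"):
    cv2.imwrite(f"pics/{n}0.png",cv2.resize(env.read_camera(n)[:,:,::-1],(800,600),interpolation=cv2.INTER_CUBIC))
    i=env.camera_info(n);R=np.array(i["R"]);print(n,i["fx"],i["k1"],"pos",-R.T@np.array(i["t"]),R.round(3).tolist())
E
```

```text
{'time_s': 0.0, 'qpos': [-73.331, 18.439, -4.015, 83.175, 1.296, 78.543, -3.259], 'joint_velocities': [-0.013, 0.08, 0.006, 0.067, 0.076, 0.005, -0.075], 'effort': [-0.0, -49.129, -0.404, -31.253, -0.064, 0.043, 0.0], 'tool_pos': [0.178, 0.625, 0.221], 'tool_rot': [-179.888, 0.007, 164.141], 'force': [-0.199, -0.063, 0.549], 'wrist_torque': [0.044, -0.001, 0.013], 'grasp_force': 0.0, 'grip_width': 0.087}
side 346.69840308562925 -0.031114490235148683 pos [0.74599015 0.64538617 0.69708794] [[-0.939, 0.345, 0.001], [0.246, 0.671, -0.7], [-0.242, -0.657, -0.714]]
top 442.8830938159046 -0.11849741877645807 pos [0.33752928 0.12578698 1.33561345] [[-0.011, -1.0, -0.004], [-0.986, 0.012, -0.168], [0.168, 0.002, -0.986]]
```

View pics/side0.png

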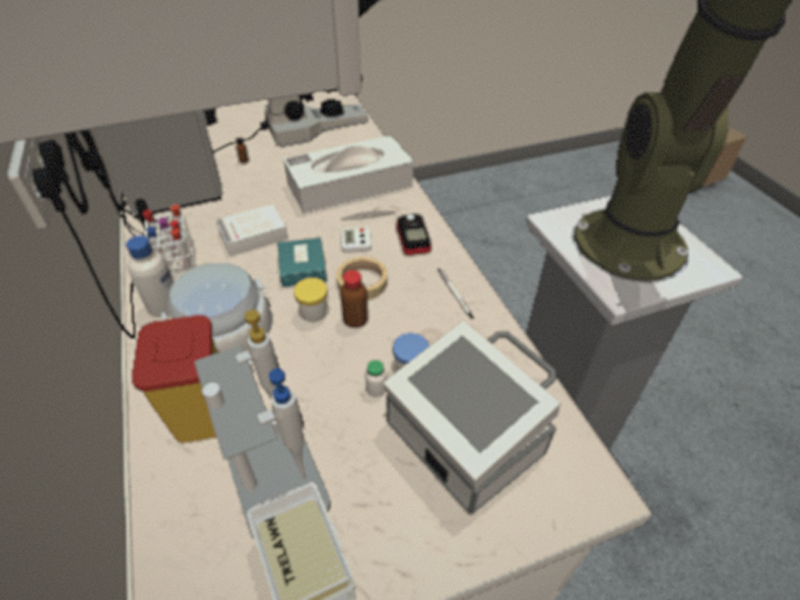

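View pics/top0.png

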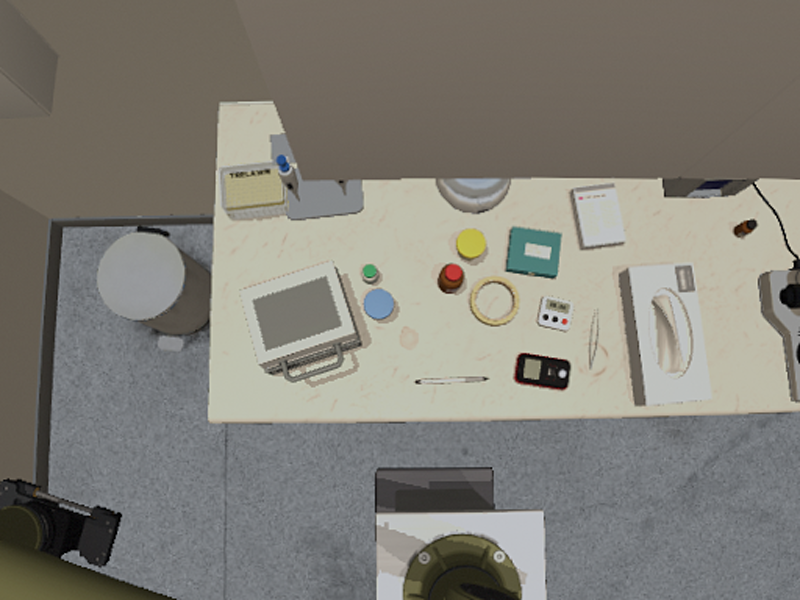

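The side view shows the reader at about (470,410), with its handle at (525,360). The top view shows the reader at (300,315), its handle at (315,367), the cup at (379,305) and the small bottle at (370,272). I'll enlarge both.

Run:
```python
from cell import env
import cv2,numpy as np
s=env.read_camera("side")[200:330,235:375,::-1]; t=env.read_camera("top")[155:265,140:260,::-1]
a=cv2.resize(s,(400*1,int(400*130/140)),interpolation=cv2.INTER_CUBIC)
cv2.imwrite("pics/s1.png",cv2.resize(s,None,fx=4.5,fy=4.5,interpolation=cv2.INTER_CUBIC))
cv2.imwrite("pics/t1.png",cv2.resize(t,None,fx=5,fy=5,interpolation=cv2.INTER_CUBIC))
```

```text
(no output)
```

View pics/s1.png

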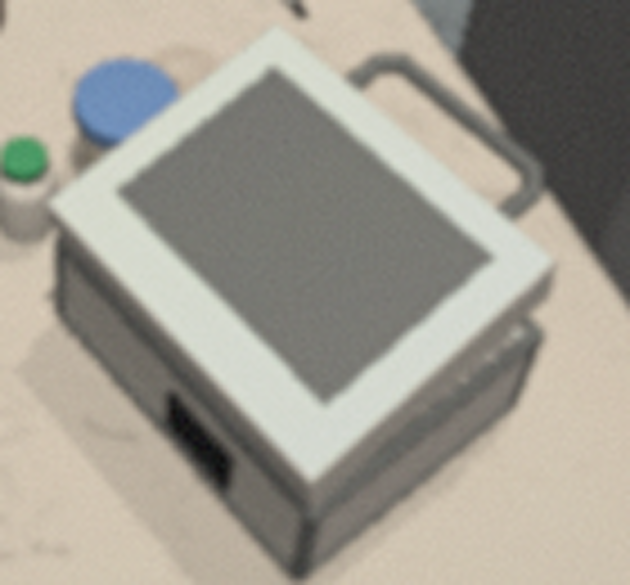

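View pics/t1.png

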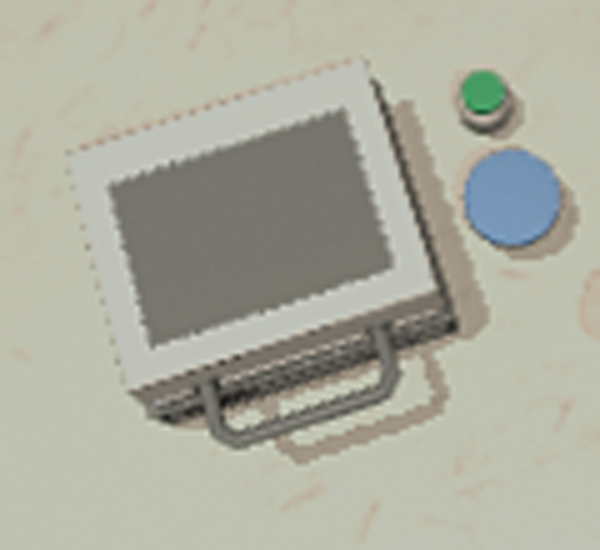

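```bash
cat > h.py <<'E'
from cell import env
import cv2,numpy as np
from scipy.optimize import least_squares
from scipy.spatial.transform import Rotation as Ro
def proj(i,X):
    c=np.atleast_2d(X)@np.array(i["R"]).T+np.array(i["t"]); s=c[:,:2]/c[:,2:]
    s=s*(1+i["k1"]*(s**2).sum(1,keepdims=True)); return s*[i["fx"],i["fy"]]+[i["cx"],i["cy"]]
def world(p,L):  # p: x,y,yaw
    c,s=np.cos(p[2]),np.sin(p[2]); L=np.atleast_2d(L)
    return np.c_[p[0]+c*L[:,0]-s*L[:,1],p[1]+s*L[:,0]+c*L[:,1],L[:,2]]
def lid(th,u,y,h): # u forward of hinge, h above hinge plane
    return [.082-u*np.cos(th)+h*np.sin(th)*1,y,.074+u*np.sin(th)+h*np.cos(th)]
E
cat > fit.py <<'E'
from h import *
I={n:env.camera_info(n) for n in("side","top")}
S=np.array([[553,262],[277,28],[52,203],[313,480],[536,178],[395,60],[300,578]])
T=np.array([[128,385],[440,293],[365,60],[68,152],[230,440],[393,388],[165,420],[457,325]])
S=(S+.5)/4.5-.5+[235,200];T=(T+.5)/5-.5+[140,155]
def pts(p):
    th,ht,hh=p[3:6]; W=.089;D=.144
    a=[lid(th,D,W,ht),lid(th,D,-W,ht),lid(th,0,-W,ht),lid(th,0,W,ht),lid(th,.182,hh,.008),lid(th,.182,-hh,.008)]
    return world(p,a+[[.084,.09,0]]),world(p,a+[[-.062,.09,.072],[-.062,-.09,.072]])
def f(p):
    a,b=pts(p); return np.r_[(proj(I["side"],a)-S).ravel(),(proj(I["top"],b)-T).ravel()]
r=least_squares(f,[.5,.3,.2,.1,.036,.045],loss="soft_l1",f_scale=1)
p=r.x;print(p,np.degrees(p[2:4]));print(f(p).reshape(-1,2).round(1).tolist())
print("handle",world(p,[lid(p[3],.182,0,.008)]),"hinge",world(p,[[.082,0,.074]]),"well",world(p,[[0,.02,.072]]))
# independent triangulation of handle ends
def tri(a,b): return least_squares(lambda X:np.r_[(proj(I["side"],X)-a).ravel(),(proj(I["top"],X)-b).ravel()],[.5,.3,.1])
for k in range(6): q=tri(S[k],T[k]);print(k,q.x.round(4),q.cost.round(2))
E
python3 fit.py
```

```text
[0.5004953  0.28878917 0.30983389 0.20156163 0.03455178 0.04635495] [17.752174   11.54863065]
[[0.7, -0.0], [-0.7, -1.2], [-1.5, -0.4], [-0.6, 0.7], [0.0, -0.3], [-0.6, -0.3], [-1.2, 2.5], [0.2, 2.0], [0.0, -0.1], [0.3, 0.8], [-0.0, 1.9], [0.3, 1.4], [-0.2, 1.2], [-2.2, -0.0], [-0.8, -0.7]]
handle [[0.41029133 0.25991088 0.11827437]] hinge [[0.57859081 0.313791   0.074     ]] well [[0.49439729 0.30783685 0.072     ]]
0 [0.4276 0.3587 0.1404] 0.26
1 [0.4772 0.189  0.1335] 0.14
2 [0.6115 0.2334 0.1094] 0.99
3 [0.5596 0.4016 0.1141] 1.14
4 [0.3986 0.3056 0.1205] 0.23
5 [0.4255 0.2167 0.1194] 0.77
```

```bash
cat >> h.py <<'E'
P=[0.5005,0.2888,0.3098]
def rows(poses,start=None):
    """poses: list of (xyz,Rotation). prints tool-frame increments"""
    if start is None:
        o=env.get_obs(); start=(np.array(o["tool_pos"]),Ro.from_euler("xyz",o["tool_rot"],degrees=True))
    p,R=start
    for q,Q in poses:
        s=R.inv().apply(np.array(q)-p)/.5; a=(R.inv()*Q).as_rotvec()/np.pi
        s=s.round(3);a=a.round(4); print(list(map(float,a)),list(map(float,s)), "mm",round(500*np.linalg.norm(s)))
        p=p+R.apply(s*.5);R=R*Ro.from_rotvec(a*np.pi)
    print("end",p.round(4),R.as_euler("xyz",degrees=True).round(1))
def down(yaw): return Ro.from_euler("xyz",[180,0,yaw],degrees=True)
E
python3 - <<'E'
from h import *
p0=np.array([.178,.625,.223]);p1=np.array([.410,.260,.25])
rows([(p0+(p1-p0)*k/12,down(164.14-56.4*k/12)) for k in range(1,13)],(p0,down(164.14)))
E
```

```text
[0.0, -0.0, 0.0261] [-0.054, -0.048, -0.005] mm 36
[-0.0, -0.0, 0.0261] [-0.057, -0.043, -0.004] mm 36
[-0.0, -0.0, 0.0261] [-0.061, -0.039, -0.005] mm 36
[-0.0, -0.0, 0.0261] [-0.064, -0.033, -0.004] mm 36
[-0.0, -0.0, 0.0262] [-0.067, -0.028, -0.005] mm 36
[-0.0, -0.0, 0.0261] [-0.068, -0.023, -0.004] mm 36
[-0.0, -0.0, 0.0261] [-0.07, -0.017, -0.004] mm 36
[-0.0, -0.0, 0.0261] [-0.071, -0.011, -0.005] mm 36
[-0.0, -0.0, 0.0261] [-0.072, -0.005, -0.004] mm 36
[-0.0, -0.0, 0.0261] [-0.072, 0.001, -0.005] mm 36
[-0.0, -0.0, 0.0261] [-0.072, 0.007, -0.004] mm 36
[-0.0, -0.0, 0.0261] [-0.071, 0.012, -0.005] mm 36
end [0.4099 0.26   0.25  ] [180.    0.  107.7]
```

Emit:
step_arm --rows '[{"angular":[0,0,0.0261],"slide":[-0.054,-0.048,-0.005],"jaw":0.35},{"angular":[0,0,0.0261],"slide":[-0.057,-0.043,-0.004],"jaw":0.35},{"angular":[0,0,0.0261],"slide":[-0.061,-0.039,-0.005],"jaw":0.35},{"angular":[0,0,0.0261],"slide":[-0.064,-0.033,-0.004],"jaw":0.35},{"angular":[0,0,0.0261],"slide":[-0.067,-0.028,-0.005],"jaw":0.35},{"angular":[0,0,0.0261],"slide":[-0.068,-0.023,-0.004],"jaw":0.35},{"angular":[0,0,0.0261],"slide":[-0.07,-0.017,-0.004],"jaw":0.35},{"angular":[0,0,0.0261],"slide":[-0.071,-0.011,-0.005],"jaw":0.35},{"angular":[0,0,0.0261],"slide":[-0.072,-0.005,-0.004],"jaw":0.35},{"angular":[0,0,0.0261],"slide":[-0.072,0.001,-0.005],"jaw":0.35}]' --newtons 20

```text
time_s: 1.45
tool_pos: [0.3722, 0.3192, 0.2453]
tool_rot: [180.0, -0.0, 116.8]
force: [0.2, 0.7, -0.7]
grip_width: 0.0305
grasp_force: 0.0
```

Emit:
step_arm --rows '[{"angular":[0,0,0.0261],"slide":[-0.072,0.007,-0.004],"jaw":0.35},{"angular":[0,0,0.0261],"slide":[-0.071,0.012,-0.005],"jaw":0.35},{"angular":[0,0,0],"slide":[0,0,0],"jaw":0.35},{"angular":[0,0,0],"slide":[0,0,0],"jaw":0.35}]'

```text
time_s: 1.95
tool_pos: [0.4097, 0.2603, 0.2495]
tool_rot: [-180.0, -0.0, 107.7]
force: [-0.8, 0.1, 0.5]
grip_width: 0.0302
grasp_force: 0.0
```

Run:
```python
from h import *
o=env.get_obs();print(o["tool_pos"],o["tool_rot"],o["qpos"])
i=env.camera_info("wrist");im=env.read_camera("wrist")
h=world(P,[lid(.2016,.182,y,.008) for y in(-.042,0,.042)]);print(proj(i,h))
np.save("w1.npy",[0]);import pickle;pickle.dump(i,open("w1.pkl","wb"))
cv2.imwrite("pics/w1.png",cv2.resize(im[:,:,::-1],(800,600),interpolation=cv2.INTER_CUBIC))
```

```text
[0.40969787 0.26025591 0.24954913] [-1.79989506e+02 -3.19887347e-02  1.07713204e+02] [-51.96154872  -2.99204061  15.89368136 103.9208218    0.80018442
  78.95795864 -18.52850071]
[[260.27128405 220.12684324]
 [260.2452979  182.73462363]
 [260.21728617 142.65171785]]
```

View pics/w1.png

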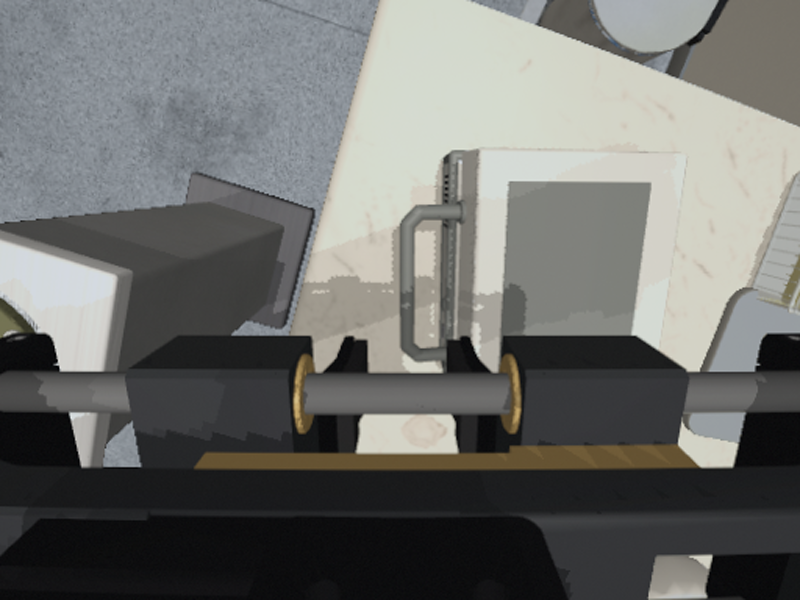

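The wrist view shows the bar at column 408 between rows 225 and 345. That matches the prediction to within 1 mm, so I'll go down and grip it.

Emit:
step_arm --rows '[{"angular":[0,0,0],"slide":[0,0,0.06],"jaw":0.35},{"angular":[0,0,0],"slide":[0,0,0.06],"jaw":0.35},{"angular":[0,0,0],"slide":[0,0,0.06],"jaw":0.35},{"angular":[0,0,0],"slide":[0,0,0.05],"jaw":0.35},{"angular":[0,0,0],"slide":[0,0,0.04],"jaw":0.35},{"angular":[0,0,0],"slide":[0,0,0.022],"jaw":0.35},{"angular":[0,0,0],"slide":[0,0,0],"jaw":0.05},{"angular":[0,0,0],"slide":[0,0,0],"jaw":0.05},{"angular":[0,0,0],"slide":[0,0,0],"jaw":0.05},{"angular":[0,0,0],"slide":[0,0,0],"jaw":0.05}]' --newtons 20

```text
time_s: 3.25
tool_pos: [0.4096, 0.2606, 0.1042]
tool_rot: [180.0, -0.0, 107.8]
force: [-1.5, -0.7, 2.3]
grip_width: 0.0091
grasp_force: 20.0
```

```bash
cat > arc.py <<'E'
from h import *
import sys
t0,t1,n=.2016,1.755,20
b0=world(P,[lid(t0,.182,0,.008)])[0]
o=env.get_obs();s=np.array(o["tool_pos"]);R0=Ro.from_euler("xyz",o["tool_rot"],degrees=True)
print(o["tool_pos"],o["tool_rot"],o["grip_width"],o["grasp_force"],o["force"])
off=R0.inv().apply(b0-s);print("bar in tool",off)
ax=np.array([-np.sin(P[2]),np.cos(P[2]),0]);L=[]
for k in range(1,n+1):
    th=t0+(t1-t0)*k/n; Q=Ro.from_rotvec(-ax*np.radians(24)*k/n)*R0
    L.append((world(P,[lid(th,.182,0,.008)])[0]-Q.apply(off),Q))
rows(L,(s,R0))
E
python3 arc.py
```

```text
[0.40962249 0.26064869 0.10424808] [ 1.79970970e+02 -4.28556190e-02  1.07769088e+02] 0.00910178645354406 20.001003742218018 [-1.54358873 -0.70667544  2.31162514]
bar in tool [-0.00088415  0.00042836 -0.01403351]
[-0.0067, -0.0, -0.0] [0.0, 0.009, -0.027] mm 14
[-0.0066, -0.0, -0.0] [0.0, 0.011, -0.026] mm 14
[-0.0067, -0.0, -0.0] [0.0, 0.013, -0.025] mm 14
[-0.0067, -0.0, -0.0] [0.0, 0.017, -0.024] mm 15
[-0.0066, -0.0, -0.0] [0.0, 0.018, -0.022] mm 14
[-0.0067, -0.0, -0.0] [0.0, 0.02, -0.02] mm 14
[-0.0067, -0.0, -0.0] [0.0, 0.023, -0.018] mm 15
[-0.0066, -0.0, -0.0] [0.0, 0.024, -0.016] mm 14
[-0.0067, -0.0, -0.0] [0.0, 0.025, -0.014] mm 14
[-0.0067, -0.0, -0.0001] [0.0, 0.027, -0.011] mm 15
[-0.0066, -0.0, 0.0] [0.0, 0.027, -0.008] mm 14
[-0.0067, -0.0, 0.0] [0.0, 0.029, -0.006] mm 15
[-0.0067, -0.0, 0.0] [0.0, 0.028, -0.002] mm 14
[-0.0066, -0.0, 0.0] [0.0, 0.029, -0.001] mm 15
[-0.0067, -0.0, 0.0] [0.0, 0.029, 0.003] mm 15
[-0.0067, -0.0, 0.0] [0.0, 0.028, 0.006] mm 14
[-0.0066, -0.0, 0.0] [0.0, 0.028, 0.008] mm 15
[-0.0067, -0.0, 0.0] [0.0, 0.027, 0.011] mm 15
[-0.0067, -0.0, -0.0] [-0.0, 0.025, 0.013] mm 14
[-0.0066, -0.0, -0.0] [-0.0, 0.025, 0.016] mm 15
end [0.6229 0.3289 0.2383] [156.   -0.  107.8]
```

Emit:
step_arm --rows '[{"angular":[-0.0067,0,0],"slide":[0,0.009,-0.027],"jaw":0.05},{"angular":[-0.0067,0,0],"slide":[0,0.011,-0.026],"jaw":0.05},{"angular":[-0.0067,0,0],"slide":[0,0.013,-0.025],"jaw":0.05},{"angular":[-0.0067,0,0],"slide":[0,0.017,-0.024],"jaw":0.05},{"angular":[-0.0067,0,0],"slide":[0,0.018,-0.022],"jaw":0.05},{"angular":[-0.0067,0,0],"slide":[0,0.02,-0.02],"jaw":0.05}]'

```text
time_s: 4.0
tool_pos: [0.4454, 0.272, 0.1787]
tool_rot: [173.1, 0.0, 107.8]
force: [-10.2, -2.3, 1.7]
grip_width: 0.009
grasp_force: 20.0
```

Emit:
step_arm --rows '[{"angular":[-0.0067,0,0],"slide":[0,0.023,-0.018],"jaw":0.05},{"angular":[-0.0067,0,0],"slide":[0,0.024,-0.016],"jaw":0.05},{"angular":[-0.0067,0,0],"slide":[0,0.025,-0.014],"jaw":0.05},{"angular":[-0.0067,0,0],"slide":[0,0.027,-0.011],"jaw":0.05},{"angular":[-0.0067,0,0],"slide":[0,0.027,-0.008],"jaw":0.05}]'

```text
time_s: 4.62
tool_pos: [0.502, 0.2899, 0.2243]
tool_rot: [166.7, -0.0, 107.8]
force: [-6.6, -2.1, 4.2]
grip_width: 0.009
grasp_force: 20.0
```

Forces are low, so I'll continue.

Emit:
step_arm --rows '[{"angular":[-0.0067,0,0],"slide":[0,0.029,-0.006],"jaw":0.05},{"angular":[-0.0067,0,0],"slide":[0,0.028,-0.002],"jaw":0.05},{"angular":[-0.0067,0,0],"slide":[0,0.029,-0.001],"jaw":0.05},{"angular":[-0.0067,0,0],"slide":[0,0.029,0.003],"jaw":0.05},{"angular":[-0.0067,0,0],"slide":[0,0.028,0.006],"jaw":0.05}]'

```text
time_s: 5.25
tool_pos: [0.5696, 0.3111, 0.2428]
tool_rot: [160.5, -0.0, 107.7]
force: [-3.3, -2.0, 4.4]
grip_width: 0.0093
grasp_force: 20.0
```

Emit:
step_arm --rows '[{"angular":[-0.0067,0,0],"slide":[0,0.028,0.008],"jaw":0.05},{"angular":[-0.0067,0,0],"slide":[0,0.027,0.011],"jaw":0.05},{"angular":[-0.0067,0,0],"slide":[0,0.025,0.013],"jaw":0.05},{"angular":[-0.0067,0,0],"slide":[0,0.025,0.016],"jaw":0.05},{"angular":[0,0,0],"slide":[0,0,0],"jaw":0.05},{"angular":[0,0,0],"slide":[0,0,0],"jaw":0.05}]'

```text
time_s: 6.0
tool_pos: [0.6234, 0.3283, 0.2373]
tool_rot: [155.8, 0.0, 107.7]
force: [3.5, -0.6, -1.3]
grip_width: 0.0089
grasp_force: 20.0
```

Run:
```python
from h import *
o=env.get_obs();print(o["tool_pos"],o["tool_rot"],o["qpos"])
R=Ro.from_euler("xyz",o["tool_rot"],degrees=True);b=o["tool_pos"]+R.apply([-.0009,.0004,-.014])
c,s=np.cos(P[2]),np.sin(P[2]);d=b[:2]-P[:2];x=c*d[0]+s*d[1];print("bar reader",x,-s*d[0]+c*d[1],b[2])
a=np.arctan2(b[2]-.074,.082-x);print("r",np.hypot(x-.082,b[2]-.074),"theta",a-np.arctan2(.008,.182))
```

```text
[0.62343635 0.32829252 0.23734431] [1.55849171e+02 3.68439512e-02 1.07742147e+02] [-49.90984064   7.51436248  18.27575073  98.70750671   4.6108128
  50.81900872 -16.69374875]
bar reader 0.12376082176028214 -0.0007578407067114976 0.25028314016816305
r 0.18116211453182554 theta 1.7594768069016014
```

Emit:
step_arm --rows '[{"angular":[0,0,0],"slide":[0,0,0],"jaw":0.4},{"angular":[0,0,0],"slide":[0,0,0],"jaw":0.4},{"angular":[0,0,0],"slide":[0,0,0],"jaw":0.4},{"angular":[0,0,0],"slide":[0,0,0],"jaw":0.4},{"angular":[0,0,0],"slide":[0,0,-0.03],"jaw":0.4},{"angular":[0,0,0],"slide":[0,0,-0.04],"jaw":0.4},{"angular":[0,0,0],"slide":[0,0,-0.05],"jaw":0.4},{"angular":[0,0,0],"slide":[0,0,0],"jaw":0.4}]'

```text
time_s: 7.0
tool_pos: [0.6002, 0.322, 0.2971]
tool_rot: [155.5, -0.2, 107.8]
force: [0.3, -0.1, 0.2]
grip_width: 0.035
grasp_force: 0.0
```

Run:
```python
from h import *
o=env.get_obs();p=np.array(o["tool_pos"]);R=Ro.from_euler("xyz",o["tool_rot"],degrees=True);print(p,o["tool_rot"],o["force"])
yaw=np.degrees(P[2])
w=world(P,[[-.02,.02,.0]])[0]; T=np.array([w[0],w[1],.26])
# 1st: retreat toward robot along reader -x with uprighting, then yaw +90
ax=np.array([-np.sin(P[2]),np.cos(P[2]),0])
L=[];n=9
Q1=down(yaw+180)
rv=(R.inv()*Q1).as_rotvec();print("total turn",np.degrees(np.linalg.norm(rv)))
A=world(P,[[-.06,.02,.29]])[0];n1=6
R1=down(107.74)
for k in range(1,n1+1):L.append((p+(A-p)*k/n1,R*Ro.from_rotvec((R.inv()*R1).as_rotvec()*k/n1)))
B=world(P,[[-.06,.02,.26]])[0];n2=11
for k in range(1,n2+1):L.append((A+(B-A)*k/n2,down(107.74+90*k/n2)))
rows(L,(p,R))
```

```text
[0.60018731 0.32196874 0.29706365] [155.52836306  -0.16062364 107.79740468] [ 0.29550018 -0.06286934  0.16861739]
total turn 92.56271391621918
[0.0227, -0.0002, 0.0] [0.006, -0.051, -0.021] mm 28
[0.0226, -0.0001, 0.0] [0.007, -0.052, -0.017] mm 28
[0.0227, -0.0002, 0.0001] [0.006, -0.054, -0.013] mm 28
[0.0226, -0.0001, -0.0] [0.006, -0.054, -0.009] mm 28
[0.0227, -0.0002, 0.0] [0.006, -0.055, -0.006] mm 28
[0.0227, -0.0001, 0.0] [0.007, -0.055, -0.001] mm 28
[-0.0, -0.0, -0.0454] [-0.0, 0.0, 0.005] mm 2
[-0.0, -0.0001, -0.0455] [-0.0, 0.0, 0.006] mm 3
[-0.0, 0.0, -0.0454] [-0.0, -0.0, 0.005] mm 2
[-0.0, 0.0, -0.0455] [-0.0, -0.0, 0.006] mm 3
[-0.0001, 0.0, -0.0455] [-0.0, -0.0, 0.005] mm 2
[0.0, 0.0, -0.0454] [-0.0, -0.0, 0.006] mm 3
[0.0, 0.0, -0.0455] [-0.0, -0.0, 0.005] mm 2
[0.0, 0.0, -0.0454] [-0.0, -0.0, 0.006] mm 3
[0.0, 0.0, -0.0455] [-0.0, -0.0, 0.005] mm 2
[0.0, 0.0001, -0.0454] [-0.0, -0.0, 0.005] mm 2
[0.0, -0.0, -0.0455] [-0.0, -0.0, 0.006] mm 3
end [0.4372 0.2897 0.2599] [ 180.    -0.  -162.3]
```

Emit:
step_arm --rows '[{"angular":[0.0227,0,0],"slide":[0.006,-0.051,-0.021],"jaw":0.4},{"angular":[0.0227,0,0],"slide":[0.006,-0.052,-0.017],"jaw":0.4},{"angular":[0.0227,0,0],"slide":[0.006,-0.054,-0.013],"jaw":0.4},{"angular":[0.0227,0,0],"slide":[0.006,-0.054,-0.009],"jaw":0.4},{"angular":[0.0227,0,0],"slide":[0.006,-0.055,-0.006],"jaw":0.4},{"angular":[0.0227,0,0],"slide":[0.007,-0.055,-0.001],"jaw":1},{"angular":[0,0,-0.0455],"slide":[0,0,0.005],"jaw":1},{"angular":[0,0,-0.0455],"slide":[0,0,0.006],"jaw":1},{"angular":[0,0,-0.0455],"slide":[0,0,0.005],"jaw":1},{"angular":[0,0,-0.0455],"slide":[0,0,0.006],"jaw":1}]'

```text
time_s: 8.25
tool_pos: [0.4365, 0.2883, 0.275]
tool_rot: [-179.7, -0.2, 140.8]
force: [0.6, -0.3, -0.8]
grip_width: 0.0768
grasp_force: 0.0
```

Emit:
step_arm --rows '[{"angular":[0,0,-0.0455],"slide":[0,0,0.005],"jaw":1},{"angular":[0,0,-0.0455],"slide":[0,0,0.006],"jaw":1},{"angular":[0,0,-0.0455],"slide":[0,0,0.005],"jaw":1},{"angular":[0,0,-0.0455],"slide":[0,0,0.006],"jaw":1},{"angular":[0,0,-0.0455],"slide":[0,0,0.005],"jaw":1},{"angular":[0,0,-0.0455],"slide":[0,0,0.005],"jaw":1},{"angular":[0,0,-0.0455],"slide":[0,0,0.006],"jaw":1},{"angular":[0,0,0],"slide":[0,0,0],"jaw":1},{"angular":[0,0,0],"slide":[0,0,0],"jaw":1}]'

```text
time_s: 9.38
tool_pos: [0.4364, 0.2883, 0.2564]
tool_rot: [180.0, -0.4, -162.3]
force: [-0.3, 0.2, -0.5]
grip_width: 0.0869
grasp_force: 0.0
```

```bash
cat > look.py <<'E'
from h import *
import sys,pickle
n=sys.argv[1]
o=env.get_obs();print(o["tool_pos"],o["tool_rot"],o["qpos"][[0,6]],o["force"])
i=env.camera_info("wrist");im=env.read_camera("wrist");pickle.dump(i,open(n+".pkl","wb"))
for nm,L in(("tabL top out edge",[[-.012,.0495,.095],[.012,.0495,.095]]),("tabR",[[-.012,-.0095,.095],[.012,-.0095,.095]]),("well corners",[[-.035,-.0073,.072],[.035,-.0073,.072],[-.035,.0473,.072],[.035,.0473,.072]])):
    print(nm,(proj(i,world(P,L))*1.5625).round(1).tolist())
cv2.imwrite(f"pics/{n}.png",cv2.resize(im[:,:,::-1],(800,600),interpolation=cv2.INTER_CUBIC))
E
python3 look.py w2
```

```text
[0.43641597 0.28830003 0.25639714] [ 179.99846189   -0.39488293 -162.28105119] [-50.97652151  72.01238153] [-0.25195513  0.15334856 -0.51947012]
tabL top out edge [[447.4, 340.6], [446.7, 369.5]]
tabR [[370.8, 340.6], [371.4, 369.5]]
well corners [[375.1, 304.0], [376.6, 383.8], [442.7, 304.0], [441.1, 383.8]]
```

View pics/w2.png

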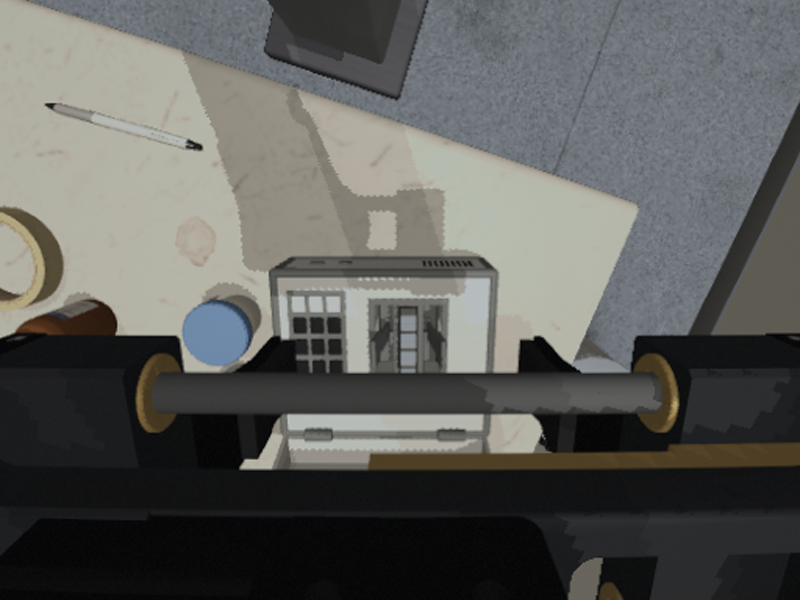

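The keypad is at (315,330), the well spans columns 369–448 with its front edge at row 300, and the tabs sit at about columns 382 and 433. This agrees with the fit. The rod hides part of it, so I'll move over and lower for a closer look.

Emit:
step_arm --rows '[{"angular":[0,0,0],"slide":[-0.05,0,0],"jaw":1},{"angular":[0,0,0],"slide":[-0.06,0,0.04],"jaw":1},{"angular":[0,0,0],"slide":[0,0,0.06],"jaw":1},{"angular":[0,0,0],"slide":[0,0,0.06],"jaw":1},{"angular":[0,0,0],"slide":[0,0,0],"jaw":1},{"angular":[0,0,0],"slide":[0,0,0],"jaw":1}]'

```text
time_s: 10.18
tool_pos: [0.4888, 0.3055, 0.1774]
tool_rot: [180.0, -0.3, -162.2]
force: [0.3, -0.1, 0.9]
grip_width: 0.0868
grasp_force: 0.0
```

```bash
python3 look.py w3
python3 - <<'E'
import cv2
a=cv2.imread("pics/w3.png")[180:400,250:550]
cv2.imwrite("pics/w3c.png",cv2.resize(a,None,fx=2.6,fy=2.6,interpolation=cv2.INTER_CUBIC))
E
```

```text
[0.48881707 0.30546029 0.1774009 ] [ 179.96761036   -0.29786868 -162.16966627] [-49.07047225  76.04180228] [ 0.25991887 -0.06832822  0.85747817]
tabL top out edge [[461.2, 295.7], [459.9, 335.8]]
tabR [[357.2, 295.6], [358.3, 335.7]]
well corners [[364.0, 249.5], [366.4, 357.8], [454.2, 249.6], [451.2, 357.8]]
```

View pics/w3c.png

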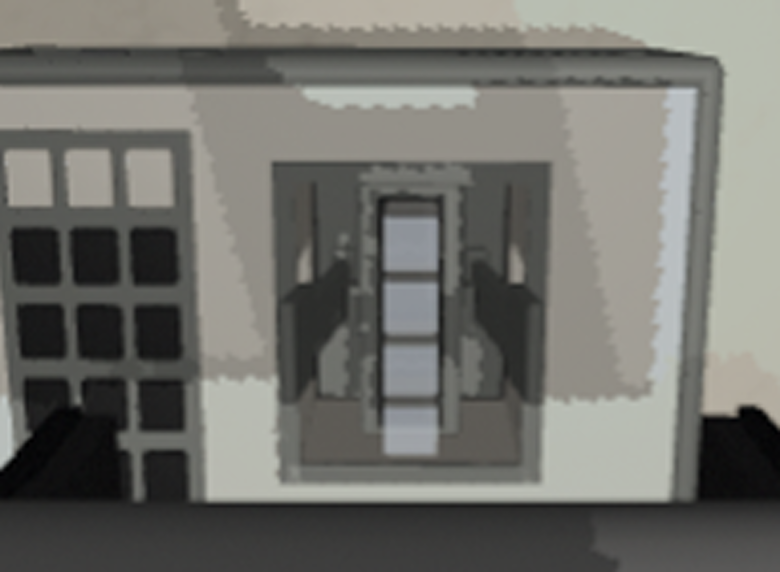

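The tabs' outer edges in the crop, at columns 281 and 543 and rows 295–400, match the prediction within about 1 mm. I'll descend over them.

Emit:
step_arm --rows '[{"angular":[0,0,0],"slide":[-0.01,0.001,0.03],"jaw":1},{"angular":[0,0,0],"slide":[0,0,0.05],"jaw":1},{"angular":[0,0,0],"slide":[0,0,0.05],"jaw":1},{"angular":[0,0,0],"slide":[0,0,0.04],"jaw":1},{"angular":[0,0,0],"slide":[0,0,0.024],"jaw":1},{"angular":[0,0,0],"slide":[0,0,0.008],"jaw":1},{"angular":[0,0,0],"slide":[0,0,0],"jaw":1},{"angular":[0,0,0],"slide":[0,0,0],"jaw":1}]' --newtons 25

```text
time_s: 11.22
tool_pos: [0.4928, 0.3072, 0.0759]
tool_rot: [180.0, -0.3, -162.1]
force: [0.5, 0.6, 0.7]
grip_width: 0.087
grasp_force: 0.0
```

Run:
```python
from h import *
o=env.get_obs();print(o["tool_pos"],o["tool_rot"],o["force"],"target",world(P,[[-.001,.02,.0755]]))
```

```text
[0.49277894 0.30722131 0.07593701] [ 179.96273686   -0.30395006 -162.14818675] [0.51523204 0.60322572 0.653978  ] target [[0.49345024 0.30754302 0.0755    ]]
```

Emit:
step_arm --rows '[{"angular":[0,0,0],"slide":[0,0,0],"jaw":0.7},{"angular":[0,0,0],"slide":[0,0,0],"jaw":0.55},{"angular":[0,0,0],"slide":[0,0,0],"jaw":0.4},{"angular":[0,0,0],"slide":[0,0,0],"jaw":0.3},{"angular":[0,0,0],"slide":[0,0,0],"jaw":0.3},{"angular":[0,0,0],"slide":[0,0,0],"jaw":0.3},{"angular":[0,0,0],"slide":[0,0,0],"jaw":0.3},{"angular":[0,0,0],"slide":[0,0,0],"jaw":0.3}]'

```text
time_s: 12.22
tool_pos: [0.4923, 0.3071, 0.0757]
tool_rot: [180.0, -0.4, -162.1]
force: [-2.4, -0.5, 4.5]
grip_width: 0.0386
grasp_force: 25.0
```

The opening is 38.6 mm at 25 N, so both catches are in. Lifting.

Emit:
step_arm --rows '[{"angular":[0,0,0],"slide":[0,0,-0.01],"jaw":0.3},{"angular":[0,0,0],"slide":[0,0,-0.015],"jaw":0.3},{"angular":[0,0,0],"slide":[0,0,-0.02],"jaw":0.3},{"angular":[0,0,0],"slide":[0,0,-0.02],"jaw":0.3},{"angular":[0,0,0],"slide":[0,0,0],"jaw":0.3}]'

```text
time_s: 12.85
tool_pos: [0.4932, 0.3074, 0.1089]
tool_rot: [180.0, -0.3, -162.1]
force: [0.8, -0.4, -0.9]
grip_width: 0.0384
grasp_force: 25.0
```

Emit:
step_arm --rows '[{"angular":[0,0,0],"slide":[0,0,-0.025],"jaw":0.3},{"angular":[0,0,0],"slide":[0,0,-0.03],"jaw":0.3},{"angular":[0,0,0],"slide":[0,0,-0.03],"jaw":0.3},{"angular":[0,0,0],"slide":[0,0,-0.03],"jaw":0.3},{"angular":[0,0,0],"slide":[0,0,-0.03],"jaw":0.3},{"angular":[0,0,0],"slide":[0,0,-0.025],"jaw":0.3},{"angular":[0,0,0],"slide":[0,0,-0.01],"jaw":0.3},{"angular":[0,0,0],"slide":[0,0,0],"jaw":0.3},{"angular":[0,0,0],"slide":[0,0,0],"jaw":0.3},{"angular":[0,0,0],"slide":[0,0,0],"jaw":0.3}]'

```text
time_s: 14.1
tool_pos: [0.4927, 0.3069, 0.1969]
tool_rot: [-180.0, -0.5, -162.1]
force: [0.3, -0.5, -1.9]
grip_width: 0.0384
grasp_force: 25.0
```

Run:
```python
from h import *
o=env.get_obs();print(o["tool_pos"],o["grip_width"],o["grasp_force"],o["force"],abs(o["joint_velocities"]).max())
i=env.camera_info("side")
x0,y0=225,140
s=env.read_camera("side")[y0:330,x0:395,::-1]
cv2.imwrite("pics/s2.png",cv2.resize(s,None,fx=3.1,fy=3.1,interpolation=cv2.INTER_CUBIC))
for a in(1.57,1.75,1.92):
    print(a,((proj(i,world(P,[lid(a,.144,.089,0),lid(a,.182,.042,.008),lid(a,.182,-.042,.008)]))-[x0,y0])*3.1).round().tolist())
print("foot",((proj(i,world(P,[[-.034,.046,.142],[.032,.046,.142]]))-[x0,y0])*3.1).round().tolist())
```

```text
[0.49268835 0.30689834 0.19691042] 0.03842659545103353 24.991862252354622 [ 0.2906243  -0.49238775 -1.87344073] 0.2005596350006453
1.57 [[276.0, 410.0], [209.0, 315.0], [106.0, 218.0]]
1.75 [[239.0, 439.0], [160.0, 352.0], [59.0, 251.0]]
1.92 [[204.0, 472.0], [114.0, 394.0], [16.0, 288.0]]
foot [[343.0, 331.0], [269.0, 385.0]]
```

View pics/s2.png

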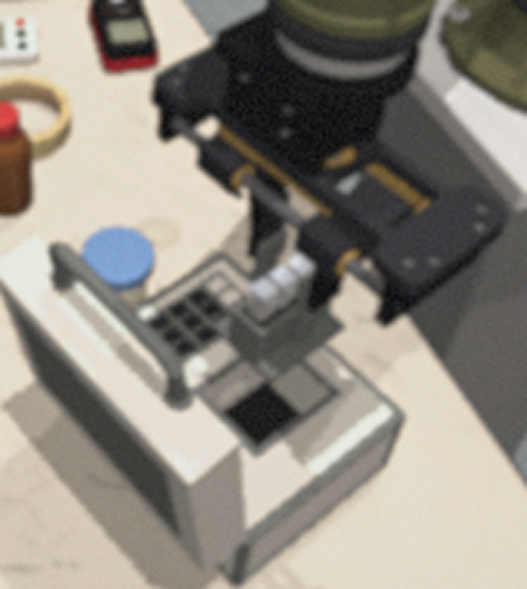

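The cassette hangs level and clear of the deck, with its foot corner at about (343,327). The lid corner at (240,440) and the handle bar from (65,255) to (165,355) both match the predictions for 1.75 rad.

```bash
python3 -c "
from cell import env
print(env.sign_off())"
```

```text
the job is handed in; nothing more can be done
None
```

I raised the lid to about 100° and let go of it there. The cassette is unlatched and held still by its pinched catches at 25 N, about 7 cm above the deck; the job is handed in, and no verdict was returned.

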